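# Pin the enclosure ears in the assembly jig

## Task

Take the red-handled locking pin out of its wooden stand and thread it straight down through the slotted strap, the white box ear and the grey cover ear of the blue jig, feeling for each hole and going gently, never forcing it. Push it fully home, so that its collar sits flat on the strap, let go, and leave everything else on the bench where it is.

Things in the scene. Friction and masses are not known exactly. Their poses are not given: they have to be found in the camera images.
- jig: Blue base plate, 130 (x) by 110 (y) by 12 mm, bolted down, yaw up to 0.5 rad; origin under its centre, z up. Towards its +x side three level plates with holes stand one over the other: aluminium strap on two posts, white ear of an open box, grey cover ear. The box, 79 mm high, stands on the -x side of the ears. No pose tells where the true holes are; they differ every time.
- jig_mouth (a point): Nominal pin axis at the strap's top face, 100 mm over the bench, 30 mm from the jig's origin along its x; axes as the jig's. Strap 60 (x) by 104 (y) by 8 mm; 18 mm screw heads 3 mm proud at y = +-43 mm. Its slot, 11.5 mm wide in jig x and 27.5 mm long in jig y, is centred on this point in y but lies up to 7 mm either way in x. Clamped, does not give.
- white_level (a point): The same nominal axis at the white ear's top face, 70 mm over the bench (30 mm below the strap's top). The ear is 44 by 56 by 8 mm. Its round hole, 11.5 mm across, is under the slot's true centre line in x, but up to 7 mm either way along jig y from this point. Clamped, does not give. The box wall is 30 mm from the hole.
- grey_level (a point): The same nominal axis at the grey ear's top face, 38 mm over the bench. The ear is 44 by 56 by 8 mm, with a 13 mm round hole with a 2 mm bevelled rim, up to 1.5 mm off the white ear's true hole in x and in y. It slides sideways on rubber when the pin's tapered nose pushes it (some 3 to 10 N downwards on the pin) and stays where it is left.
- pin_grip (a point): Locking pin, about 80 g, upright in its stand at the start; point on its axis in the middle of the handle, 24 mm above the collar's underside. Handle round, red with a yellow band, 18 mm across, from 5 to 40 mm above the collar's underside. Steel collar 25 mm across, 5 mm thick. Steel shank 10 mm across, 85 mm long, its last 8 mm tapering to a flat nose 8.4 mm across. z along the pin, handle up.
- pin_tip (a point): The middle of the pin's flat nose, 85 mm below the collar's underside, 109 mm below the grip point.
- stand: Wooden stand, 60 by 80 mm, 105 mm high, fixed, origin under its centre; the pin hangs by its collar in a 15 mm hole in the middle of the top.
- gland_a: White cable gland standing on the bench, 24 mm across, 33 mm tall; origin under it. Leave alone.
- gland_b: A second such gland. Leave alone.
- cover: White box cover lying on the bench, 70 by 85 by 14 mm. Leave alone.
- driver: Red and yellow screwdriver lying along y, 210 mm long. Leave alone.
- closed_box: Closed white junction box, 80 by 100 by 55 mm. Leave alone.
- tape_roll: Roll of paper labels standing on its end, 90 mm across, 45 mm tall. Leave alone.
There are look-alikes about, which are no part of the job. What is shaped like the part that bears pin_grip but pink or turquoise is not meant.

How it is judged:
On the way, in this order (a step that is already met when the one before it is completed fails the run):
1. the pin's nose is through the strap's slot, not yet through the white ear (z of pin_tip in the frame of jig_mouth below -0.009 m and horizontal distance between pin_tip and jig_mouth below 0.02 m and angle between pin_grip's own z axis and vertical below 0.25 rad).
2. the nose is through the white ear (z of pin_tip in the frame of jig_mouth below -0.04 m and horizontal distance between pin_tip and jig_mouth below 0.014 m and angle between pin_grip's own z axis and vertical below 0.2 rad).
3. the nose is through the grey ear (z of pin_tip in the frame of jig_mouth below -0.072 m and horizontal distance between pin_tip and jig_mouth below 0.014 m and angle between pin_grip's own z axis and vertical below 0.15 rad).
At the end, for the whole second after the job is handed in: The pin stands upright (within 0.06 rad) and at rest through the strap, the white ear and the grey ear, its collar within 2 mm of the strap's top, released; everything else is where it was (z of pin_tip in the frame of jig_mouth below -0.083 m and horizontal distance between pin_tip and jig_mouth below 0.014 m and angle between pin_grip's own z axis and vertical below 0.06 rad and linear speed of pin below 0.02 m/s and contact force between pin and the fingers below 0.05 N); the robot touches nothing.
It fails at once if the pin is forced: it presses on the jig, its strap or its ears with more than 45 N (contact force between pin and jig above 45 N).
It fails at once if the gripper presses on the jig or what it carries with more than 45 N (contact force between the fingers and jig above 45 N).
It fails at once if a bystander on the bench is shifted by more than 30 mm (distance of any of gland_a, gland_b, cover, driver, closed_box, tape_roll from where it was at the start of the episode above 0.03 m).
It also fails if it takes over 72 s, if anything falls off the work surface, if the arm or the gripper's body presses on something with over 40 N, if the wrist force passes 120 N, or if a joint passes its speed limit or range.

## Robot

A 6-joint arm with a two-finger parallel gripper is mounted at the origin on the work surface. World frame = base frame: x ahead of the robot, y to its left, z up, the work surface at z = 0. Lengths are in m, angles in rad, forces in N, time in s.
With the tool pointing down it reaches from about 0.275 to 0.75 m from the base axis. Payload 10.2 kg.
Tool frame: the origin (TCP) lies at the very end of the fingers, on their centre line; the grasp point (between the pads) lies 19 mm behind it (env.grip_point_offset is the distance from the TCP to the grasp point, in m); z points along the fingers, y is the line along which they close (so a half turn about z gives the same grasp; the last joint's range is limited). The gripper opens to 88 mm and grips with 3 to 60 N. Pads are 18 mm wide; open, the fingers measure 123 mm over their backs; the gripper's body (75 mm by 187 mm) begins 45 mm behind the grasp point.
Start: joints at [-1.485, 0.313, 1.498, -0, 1.331, -0.223], TCP at [0.16, -0.5, 0.239] pointing down, gripper open.
Joint ranges: [-2.94, 2.94], [-0.97, 2.17], [0.19, 2.56], [-1.23, 4.37], [0.02, 3.11], [-2.88, 2.88]. Speed limits (rad/s): [2.39, 2.39, 3.01, 3.14, 3.14, 3.14].

## Interface

Orientations are given as a rotation vector (axis times angle).
In Python, from cell import env gives the robot as it stands. Calls block until the motion is done:
- env.move_ptp(position, orientation): joint-space move of the TCP to a pose.
- env.move_l(position, v=0.15, ori=None, until_force=None): straight line of the TCP; ori=None keeps the orientation; v is the mean speed in m/s. With until_force (N) it stops when the force on the tool has changed by that much, and returns True; else False.
- env.set_joints(angles): joint-space move.
- env.open() and env.close(force=None): open the fingers fully, or close them until they stop; force is the grip in N (None keeps the last).
- env.dwell(seconds).
- env.inverse_kinematics(position, orientation): joint angles nearest the present ones, or None.
- env.snapshot(name): name is "scene" or "side" or "wrist"; returns a dict with "img" (384x512x3 uint8, blue, green, red), "depth" (384x512 float32, m along the optical axis (not along the pixel's ray), 0 where there is no reading), "camera_matrix" (3x3 intrinsics, pixels), "rvec" (rotation vector, rad) and "tvec" (3), from world to camera coordinates, as OpenCV has them; the wrist camera has in their place "tool_from_camera" (4x4, takes a point from camera to tool coordinates, whose origin is the TCP and whose axes are the flange's). Camera axes: x right, y down, z forward; pixel columns grow to the right and rows downward; lengths in m; the calibration is good to about 2 mm. A picture is of the moment at which its call begins: read the wrist's pose just before it.
A pose or a line that the arm cannot do raises env.IKError and nothing moves.
- env.hand_in(): hands the job in; it is judged then, once.
Trained networks look in the newest picture that a camera, given by its name, has taken for a name from the list of things; names that differ only in an ending like _2 or _b are one class to them, and where a whole thing is asked for, a point or a joint stands for the part that bears it (a point fixed in the world has none). Each returns a list of dicts, best first, with "p" (0 to 1); they miss things now and then, are a little off and sometimes report something else, mostly with a low value. They report only what shows in the picture. A call takes as long as a camera call. They do not tell look-alikes from the thing itself.
- env.silhouettes(camera, label): "region" (384x512 bool, what is visible of it) and "extent" ([left, top, right, bottom] in pixels, round what is visible of it).
- env.tip_of(camera, label): "xy" ([column, row] in pixels: a listed point, or the origin of a listed thing).
Readings, each from a call of its own:
- env.get_time_s(): time.
- env.get_q(): joint angles.
- env.get_qvel(): joint speeds.
- env.get_joint_torque(): joint torques, N m.
- env.get_ee_pos(): TCP position.
- env.get_tool_rot(): TCP orientation.
- env.get_wrist_force(): force on the tool from outside, world axes, zero at the start.
- env.get_torque(): the same for the moment, N m.
- env.get_width(): finger opening in m.
- env.get_finger_force(): force on a finger pad.
Only numpy, scipy, OpenCV 4.12 (cv2) and the standard library are available. Lean on these libraries where they do the work, as an engineer would, in place of code of your own. Each camera call takes 0.05 s, during which the arm holds its last target. There are 200 camera calls.

## Working session

There is one attempt and no reset: what is moved stays moved. The work goes in short steps, each a Python script; the robot and the scene stay as the last script left them, time stands still between calls to the robot, and variables do not carry over. Pictures are saved under pics/ and viewed, at most 10 in all, crops included, and the job is handed in when it is done.

```bash
ls; mkdir -p pics
cat > h.py <<'E'
import numpy as np, cv2
from cell import env
from scipy.spatial.transform import Rotation as R
def cam(s):
    Rm=cv2.Rodrigues(np.array(s["rvec"],float))[0]; return Rm,np.array(s["tvec"],float).ravel()
def world(s,u,v,d):
    K=s["camera_matrix"]; c=np.array([(u-K[0][2])/K[0][0]*d,(v-K[1][2])/K[1][1]*d,d])
    if "rvec" in s:
        Rm,t=cam(s); return Rm.T@(c-t)
    T=s["W"]@s["tool_from_camera"]; return (T@np.r_[c,1])[:3]
def cloud(s):
    d=s["depth"]; v,u=np.mgrid[:d.shape[0],:d.shape[1]]; K=s["camera_matrix"]
    c=np.stack([(u-K[0][2])/K[0][0]*d,(v-K[1][2])/K[1][1]*d,d],-1)
    if "rvec" in s:
        Rm,t=cam(s); return (c-t)@Rm
    T=s["W"]@s["tool_from_camera"]; return c@T[:3,:3].T+T[:3,3]
def snap(n):
    W=np.eye(4)
    if n=="wrist":
        W[:3,3]=env.get_ee_pos(); W[:3,:3]=R.from_rotvec(env.get_tool_rot()).as_matrix()
    s=env.snapshot(n)
    if n=="wrist": s["W"]=W
    return s
E
python3 - <<'E'
from h import *
ims=[]
for n in("scene","side"):
    s=snap(n); ims.append(s["img"].copy()); C=cloud(s)
    for l in("pin_grip","jig","stand","jig_mouth"):
        for r in env.tip_of(n,l)[:3]:
            u,v=r["xy"]; print(n,l,"tip",np.round(r["xy"]),round(r["p"],2),C[int(v),int(u)].round(3) if 0<=v<384 and 0<=u<512 else '')
    for l in("pin_grip","stand","jig"):
        for r in env.silhouettes(n,l)[:3]:
            m=r["region"]&(s["depth"]>0); print(n,l,"sil",r["extent"],round(r["p"],2),np.median(C[m],0).round(3),C[m].max(0).round(3))
for i,n in enumerate(("scene","side")): cv2.imwrite(f"pics/{n}.png",cv2.resize(ims[i],(768,576)))
print(env.get_tool_rot(),env.grip_point_offset,env.get_time_s())
E
```

```text
pics
scene pin_grip tip [209. 172.] 0.63 [ 0.499 -0.224  0.134]
scene pin_grip tip [192. 199.] 0.5 [ 0.59  -0.253  0.104]
scene jig tip [372. 224.] 0.61 [0.56  0.219 0.04 ]
scene stand tip [210. 208.] 0.7 [ 0.503 -0.23   0.014]
scene jig_mouth tip [373. 207.] 0.96 [0.565 0.212 0.099]
scene pin_grip sil [186.0, 193.5, 198.5, 228.6] 0.68 [ 0.585 -0.251  0.089] [ 0.595 -0.239  0.128]
scene pin_grip sil [209.6, 154.1, 215.5, 170.0] 0.6 [ 0.409 -0.234  0.107] [ 0.416 -0.228  0.127]
scene pin_grip sil [205.3, 165.5, 212.4, 201.2] 0.57 [ 0.498 -0.228  0.118] [ 0.504 -0.218  0.147]
scene stand sil [186.8, 169.0, 228.6, 221.2] 0.94 [ 0.502 -0.22   0.062] [ 0.538 -0.183  0.11 ]
side pin_grip tip [260. 244.] 0.52 [ 0.498 -0.206  0.103]
side pin_grip tip [232. 281.] 0.5 [ 0.396 -0.24   0.118]
side jig tip [171. 171.] 0.78 [0.513 0.196 0.012]
side jig tip [262. 245.] 0.35 [ 0.483 -0.23   0.142]
side stand tip [261. 276.] 0.84 [ 0.46  -0.254  0.083]
side stand tip [176. 152.] 0.53 [0.53  0.165 0.095]
side jig_mouth tip [167. 141.] 0.79 [0.533 0.219 0.098]
side jig_mouth tip [172. 145.] 0.52 [0.539 0.198 0.097]
side pin_grip sil [227.5, 273.2, 238.4, 306.5] 0.84 [ 0.399 -0.238  0.095] [ 0.414 -0.204  0.127]
side pin_grip sil [256.2, 237.5, 266.9, 257.9] 0.7 [ 0.488 -0.232  0.128] [ 0.504 -0.219  0.146]
side pin_grip sil [296.8, 225.9, 308.4, 263.6] 0.49 [ 0.579 -0.253  0.091] [ 0.618 -0.215  0.126]
side stand sil [241.0, 236.6, 284.3, 295.6] 0.81 [ 0.48  -0.251  0.1  ] [ 0.541 -0.128  0.108]
side jig sil [138.4, 125.5, 194.3, 185.6] 0.8 [0.515 0.203 0.051] [0.64  0.373 0.105]
[-3.10419339e+00 -4.83158056e-01  2.61846219e-05] 0.0187 0.8
```

View pics/scene.png

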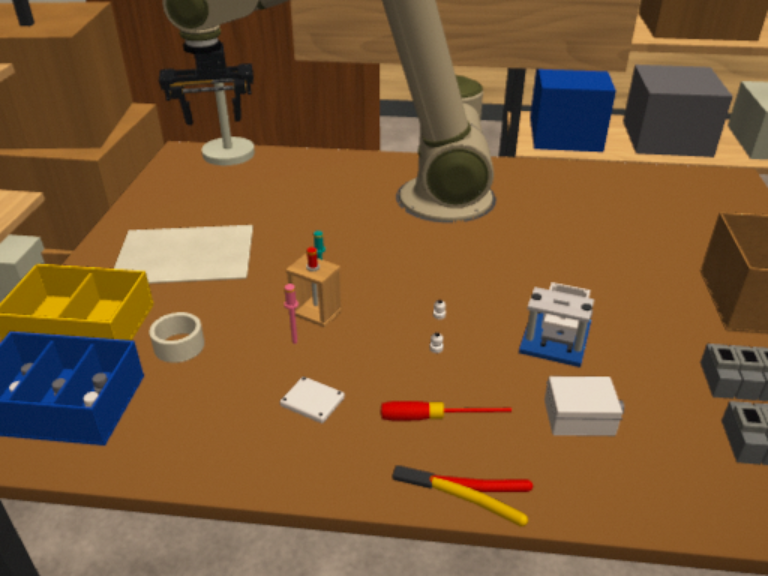

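View pics/side.png

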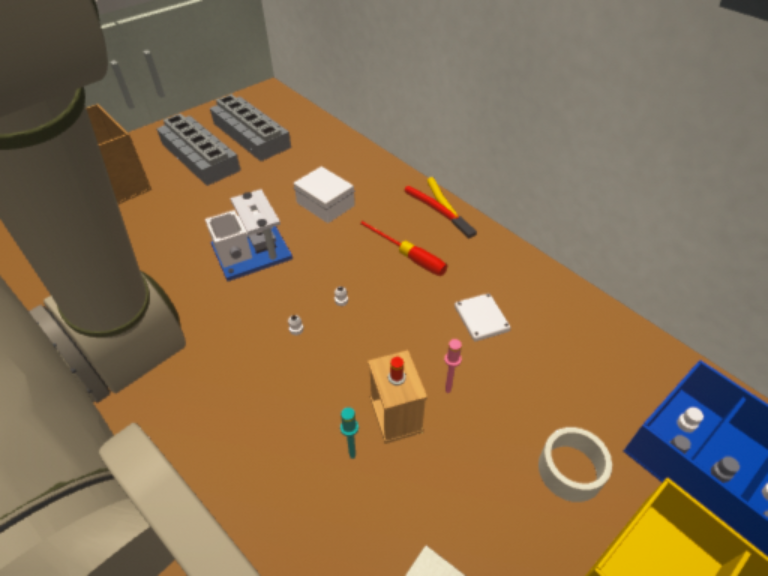

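The candidate pins in the scene view are red in the stand at (312,258), turquoise at (319,243) and pink at (291,300). The red one with the yellow band in the stand fits the description. I'll look from above with the wrist camera, at the pin and at the jig.

Run:
```python
from h import *
import pickle
env.move_ptp([0.555,0.205,0.30],[np.pi,0,0])
s=snap("wrist"); C=cloud(s); print(np.round(s["tool_from_camera"],3).tolist())
print("T",env.get_time_s(), env.tip_of("wrist","jig_mouth")[:1],env.tip_of("wrist","white_level")[:1],env.tip_of("wrist","jig")[:1])
pickle.dump(s,open("jig.pkl","wb"))
a=s["img"].copy()
env.move_ptp([0.48,-0.228,0.29],[np.pi,0,0])
s=snap("wrist"); C=cloud(s); pickle.dump(s,open("pin.pkl","wb"))
for r in env.silhouettes("wrist","pin_grip")[:3]:
    m=r["region"]&(s["depth"]>0); print("sil",r["extent"],round(r["p"],2),np.median(C[m],0).round(4),C[m].max(0).round(3))
b=s["img"]
cv2.imwrite("pics/w1.png",cv2.resize(a,(800,600)))
cv2.imwrite("pics/w2.png",b)
print(env.get_time_s())
```

```text
[[-0.001, -0.947, -0.321, 0.083], [1.0, -0.001, 0.0, -0.001], [-0.001, -0.321, 0.947, -0.146], [0.0, 0.0, 0.0, 1.0]]
T 3.7 [{'xy': [240.2, 172.0], 'p': 0.93}] [{'xy': [243.7, 167.2], 'p': 0.58}] [{'xy': [237.9, 175.0], 'p': 0.68}]
sil [242.3, 151.5, 264.3, 177.5] 0.78 [ 0.4959 -0.2271  0.1431] [ 0.504 -0.216  0.146]
sil [246.2, 197.6, 268.6, 243.4] 0.68 [ 0.4063 -0.2333  0.1   ] [ 0.414 -0.219  0.127]
5.5667
```

View pics/w1.png

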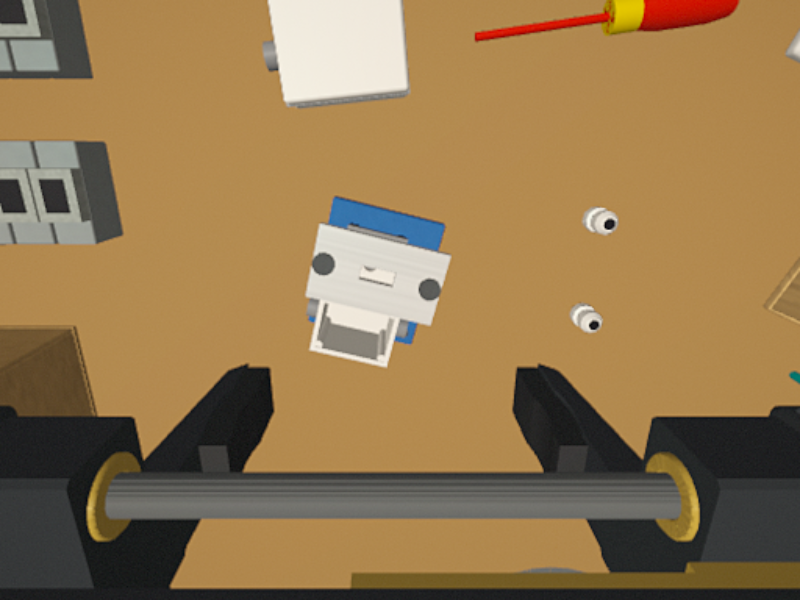

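View pics/w2.png

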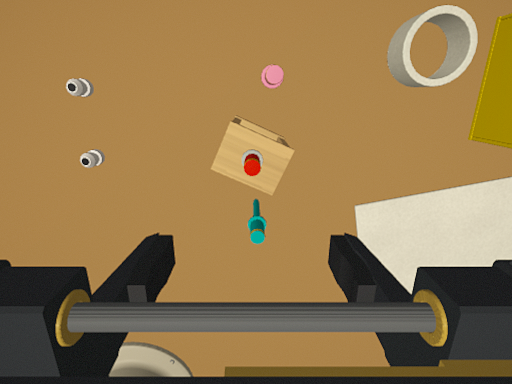

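```bash
cat >> h.py <<'E'
def jigfit(s,c0,zlo=.096,zhi=.1075):
    C=cloud(s); m=(s["depth"]>0)&(C[...,2]>zlo)&(C[...,2]<zhi)&(np.hypot(C[...,0]-c0[0],C[...,1]-c0[1])<.075)
    m8=m.astype(np.uint8); n,l,st,_=cv2.connectedComponentsWithStats(m8); k=1+np.argmax(st[1:,4]); m=l==k
    P=C[m]; r=cv2.minAreaRect((P[:,:2]*1000).astype(np.float32)); return C,m,r,np.median(P[:,2])
E
python3 - <<'E'
from h import *
import pickle
s=pickle.load(open("jig.pkl","rb")); print(s["camera_matrix"])
C,m,r,z=jigfit(s,(.56,.21)); print(r,z)
env.move_ptp([r[0][0]/1000-.083,r[0][1]/1000,0.17],[np.pi,0,0])
s=snap("wrist"); pickle.dump(s,open("jig2.pkl","wb"))
C,m,r,z=jigfit(s,(r[0][0]/1000,r[0][1]/1000)); print(r,z)
ys,xs=np.nonzero(m); y0,x0=ys.min(),xs.min(); y1,x1=ys.max(),xs.max(); print(x0,y0,x1,y1, env.get_time_s())
cv2.imwrite("pics/j2.png",cv2.resize(s["img"][y0:y1,x0:x1],None,fx=4,fy=4,interpolation=cv2.INTER_CUBIC))
print((x1-x0)*4,(y1-y0)*4)
E
```

```text
[[290.39259274   0.         251.17965679]
 [  0.         290.39259274 191.873122  ]
 [  0.           0.           1.        ]]
((541.6884765625, 217.4646759033203), (104.2900390625, 60.61442947387695), 75.94930267333984) 0.09962603865819283
((541.5216674804688, 217.771240234375), (104.34036254882812, 60.26225280761719), 75.75852966308594) 0.09966836165644344
172 29 334 153 7.3083
648 496
```

View pics/j2.png

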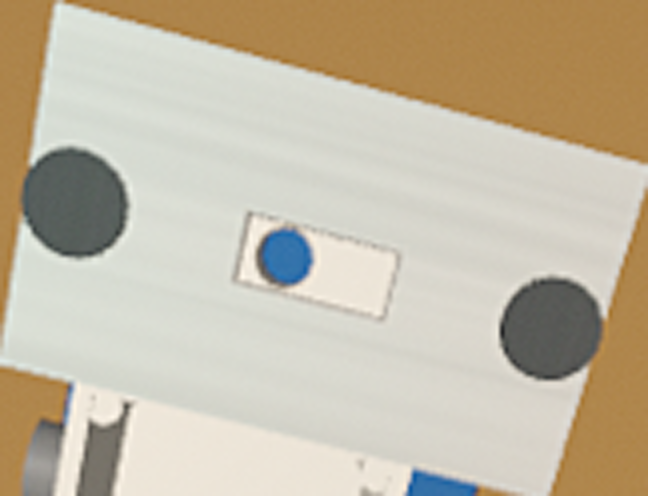

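In the wrist crop of the strap, the slot corners are at (247,212), (400,253), (384,319) and (234,281). The white ear's hole shows through the slot, centred near (285,257), with blue base visible below it. The w2 view shows the red handle in the stand at (252,163), with pink at (272,76) and turquoise at (257,222), both loose on the bench.

```bash
cat >> h.py <<'E'
def ray(s,u,v,z):
    a=world(s,u,v,0.); b=world(s,u,v,1.); return a+(b-a)*(z-a[2])/(b[2]-a[2])
D=[np.pi,0,0]
E
python3 - <<'E'
from h import *
import pickle
s=pickle.load(open("jig2.pkl","rb"))
C,m,r,z=jigfit(s,(.5415,.2178)); yaw=np.radians(r[2]-90); mouth=np.array(r[0])/1000
f=lambda p,z: ray(s,172+(p[0]-1.5)/4,29+(p[1]-1.5)/4,z)[:2]
slot=np.array([f(p,.0997) for p in((247,212),(400,253),(384,319),(234,281))])
J=lambda w:(np.array([[np.cos(yaw),np.sin(yaw)],[-np.sin(yaw),np.cos(yaw)]])@(w-mouth)).round(4)
print("slot jig",[J(w) for w in slot],J(slot.mean(0)))
print("hole",J(f((285,257),.0697)),[J(f(p,.0697)) for p in((257,257),(313,257),(285,227),(285,287))])
hole=f((285,257),.0697); print(hole,slot.mean(0),yaw)
env.move_ptp([0.496-.083,-.227,0.21],D)
s=snap("wrist"); C=cloud(s); H=cv2.cvtColor(s["img"],cv2.COLOR_BGR2HSV)
b,g,rr=[s["img"][...,i].astype(int) for i in range(3)]
m=(rr>100)&(g<60)&(b<60)&(C[...,2]>.137)&(np.hypot(C[...,0]-.496,C[...,1]+.227)<.03)
P=C[m]; print(m.sum(),P.mean(0),P.min(0),P.max(0),cv2.minEnclosingCircle((P[:,:2]*1000).astype(np.float32)))
c=cv2.minEnclosingCircle((P[P[:,2]>.142][:,:2]*1000).astype(np.float32)); print(c)
u0,v0=np.argwhere(m).mean(0)[::-1].astype(int)
cv2.imwrite("pics/p.png",cv2.resize(s["img"][max(v0-50,0):v0+70,u0-70:u0+70],None,fx=4,fy=4)); print(env.get_time_s())
E
```

```text
slot jig [array([0.0056, 0.0141]), array([ 0.0056, -0.0135]), array([-0.0059, -0.0137]), array([-0.0061,  0.0138])] [-0.0002  0.0002]
hole [-0.0001  0.0067] [array([-0.0015,  0.0122]), array([0.0012, 0.0013]), array([0.0054, 0.0081]), array([-0.0057,  0.0054])]
[0.54304622 0.2243411 ] [0.54135163 0.21798408] -0.24856054770425653
477 [ 0.4913878  -0.22695653  0.1459231 ] [ 0.48287364 -0.23495667  0.14262065] [ 0.49950995 -0.21892124  0.35563918] ((491.2833251953125, -226.8963623046875), 8.469267845153809)
((491.2833251953125, -226.8963623046875), 8.469267845153809)
9.0
```

View pics/p.png

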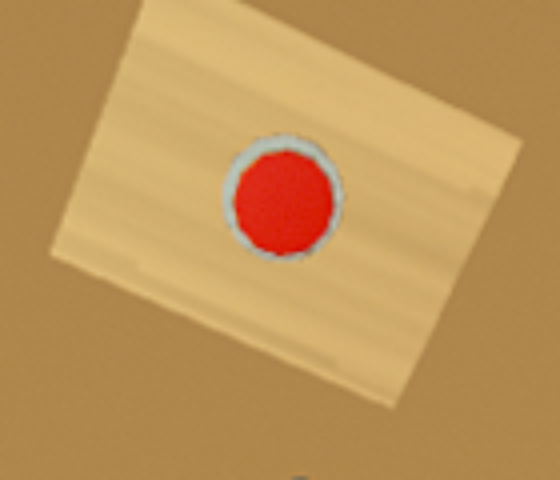

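The red handle sits in the stand with its collar showing, centred at about (284,202) in the crop. This is the right pin, so I'll grasp it.

Run:
```python
from h import *
import pickle
x,y=.4914,-.2269
env.move_ptp([x,y,0.20],D)
env.move_l([x,y,0.1133],v=.12)
env.close(40); print("w",env.get_width())
s=snap("wrist")
env.move_l([x,y,0.24],v=.12)
print("w",env.get_width(),env.get_wrist_force(),env.get_ee_pos())
hole=np.array([.5430,.2243])
env.move_ptp([hole[0],hole[1],0.24],D)
s=snap("wrist"); pickle.dump(s,open("held.pkl","wb"))
for l in("pin_tip","jig_mouth"):
  r=env.tip_of("wrist",l)[:1]; print(l,r)
cv2.imwrite("pics/held.png",cv2.resize(s["img"][70:270,130:370],None,fx=3,fy=3)); print(env.get_wrist_force(),env.get_torque(),env.get_time_s())
```

```text
w 0.01671961226603642
w 0.01683323503896538 [ 0.9251398   0.53916603 -0.5507806 ] [ 0.49116044 -0.22671945  0.23921835]
pin_tip [{'xy': [253.3, 193.8], 'p': 0.82}]
jig_mouth [{'xy': [260.8, 176.2], 'p': 0.82}]
[-0.5209896   0.16943847 -0.77403516] [ 0.04199084  0.01796021 -0.00216578] 14.45
```

View pics/held.png

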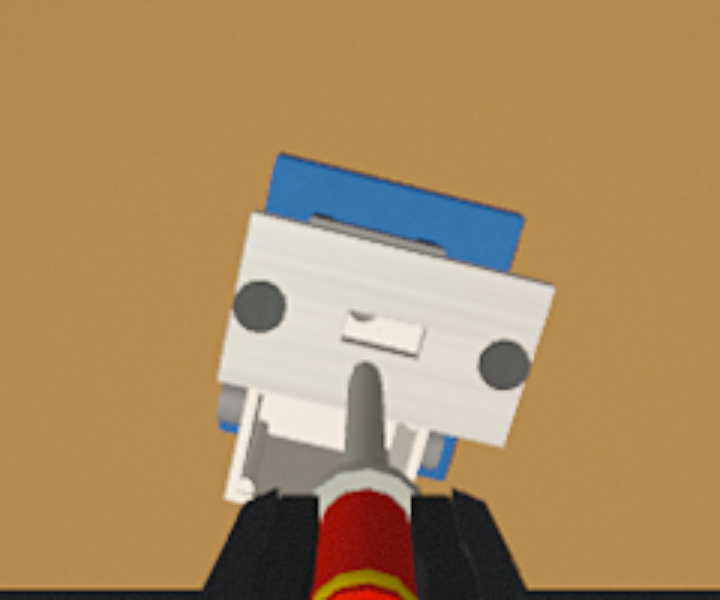

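Run:
```python
from h import *
import pickle
s=pickle.load(open("held.pkl","rb")); e=s["W"][:3,3]; zt=e[2]-.0933
print(e)
for p in((252,194),(253.3,193.8)): print(ray(s,*p,zt)[:2]-e[:2])
# shank axis mid via width scan, mid row crop 430 -> v 213
hsv=s["img"]
C=cloud(s); 
for v in (196,200,205,210,215,220):
    d=s["depth"][v]; ok=np.nonzero((d[235:270]<.27)&(d[235:270]>0))[0]+235
    u=ok.mean(); P=C[v,int(round(u))]; a=ray(s,u,v,P[2]); print(v,ok.min(),ok.max(),P.round(4),(a-e).round(4))
```

```text
[0.54336296 0.22334652 0.23997825]
[0.00037283 0.00030396]
[ 0.00055432 -0.00082852]
196 246 257 [0.5485 0.2237 0.1653] [ 0.0051  0.0008 -0.0747]
200 246 257 [0.5484 0.2237 0.1744] [ 0.0051  0.0008 -0.0656]
205 246 257 [0.5489 0.2238 0.1862] [ 0.0055  0.0008 -0.0538]
210 245 258 [0.5491 0.2238 0.1963] [ 0.0057  0.0008 -0.0437]
215 245 258 [0.5483 0.2238 0.2034] [ 0.0049  0.0008 -0.0366]
220 245 258 [0.5484 0.2239 0.212 ] [ 0.0051  0.0008 -0.028 ]
```

```bash
cat >> h.py <<'E'
def at(xy,z,v=.05,f=None):
    hit=env.move_l([xy[0],xy[1],z],v=v,until_force=f); return hit
def st(t=""): print(t,np.round(env.get_ee_pos(),4),np.round(env.get_wrist_force(),1),round(env.get_time_s(),2))
E
python3 - <<'E'
from h import *
t=np.array([.5428,.2237])
at(t,.205); st("a"); env.dwell(.3); st("b")
print(at(t,.178,.03,5)); st("slot"); 
env.dwell(.2); st()
E
```

```text
a [0.5429 0.2238 0.2053] [-0.4  0.2  0.1] 15.3
b [0.5428 0.2237 0.2051] [ 0.7  0.1 -1. ] 15.6
False
slot [0.5429 0.2237 0.1782] [-0.3  0.7 -1.5] 16.65
 [0.5428 0.2237 0.1781] [-0.4  0.1 -1. ] 16.85
```

Through the slot, with no contact. Next I'll feel for the white ear's hole.

Run:
```python
from h import *
t=np.array([.5428,.2237])
hit=at(t,.142,.02,5); st(f"white {hit}")
env.dwell(.2); st()
```

```text
white False [0.5428 0.2237 0.1421] [ 1.5  0.2 -1.2] 18.8
 [0.5428 0.2237 0.142 ] [ 0.3 -0.  -0.4] 19.0
```

Run:
```python
from h import *
t=np.array([.5428,.2237])
hit=at(t,.118,.015,15); st(f"grey {hit}")
if not hit:
    hit=at(t,.1055,.012,8); st(f"home {hit}")
env.dwell(.2); st()
```

```text
grey False [0.5428 0.2237 0.1181] [ 0.5 -0.2 -1. ] 20.75
home True [0.5428 0.2237 0.1083] [-0.9  0.2  4.2] 21.54
 [0.5428 0.2237 0.1082] [-1.2 -0.5  5.3] 21.74
```

The collar is seated at the expected height (TCP 0.1083). Now I'll release, retreat and check.

Run:
```python
from h import *
env.open(); st("open")
env.move_l([.5428,.2237,.20],v=.1); env.move_l([.4585,.2237,.22],v=.15); env.dwell(.2)
s=snap("wrist"); C=cloud(s)
b,g,r=[s["img"][...,i].astype(int) for i in range(3)]
m=(r>100)&(g<60)&(b<60)&(np.hypot(C[...,0]-.543,C[...,1]-.224)<.03); print(m.sum(),np.median(C[m],0))
cv2.imwrite("pics/end.png",cv2.resize(s["img"][0:220,130:370],None,fx=3,fy=2.7)[:600]); st()
```

```text
open [0.5424 0.2236 0.1075] [-0.2  0.3 -0.1] 22.87
425 [0.54245993 0.22460595 0.13959932]
 [0.4589 0.2236 0.2196] [0.  0.2 0.3] 24.92
```

View pics/end.png

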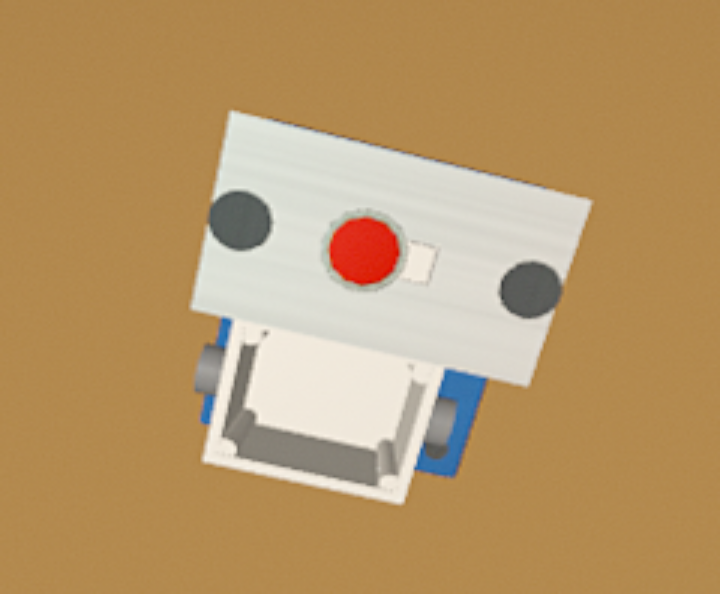

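The picture shows the pin upright at (365,250). Its handle top is at z = 0.1396 (0.140 when home) and the collar sits on the strap.

```bash
python3 -c "
from cell import env
print(env.hand_in())"
```

```text
the job is handed in; nothing more can be done
None
```

The pin is fully home through the strap, the white ear and the grey ear, and released; the only contact felt was about 5 N as the collar seated, nothing else was touched, and I handed the job in at about 25 s (no verdict was returned).

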